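# Sweep the machine bed clear and restart

## Robot

A 6-joint arm with a two-finger parallel gripper is mounted at the origin on the work surface. World frame = base frame: x ahead of the robot, y to its left, z up, the work surface at z = 0. Lengths are in mm, angles in rad, forces in N, time in s.
With the tool pointing down it reaches from about 375 to 825 mm from the base axis. Payload 5.5 kg.
Tool frame: the origin (TCP) lies midway between the tips of the shut fingers; the grasp point (between the pads) lies r.grip_point_offset behind it (r.grip_point_offset is the distance from the TCP to the grasp point, in mm); z points along the fingers, y is the line along which they close (so a half turn about z gives the same grasp; the last joint's range is limited). The gripper opens to 85 mm and grips with 20 to 120 N. Pads are 22 mm wide; open, the fingers measure 114 mm over their backs; the gripper's body (76 mm by 85 mm) begins 54 mm behind the grasp point. The pads swing forward as they close: fully open they stand 13 mm farther back than shut.
Start: joints at [-1.337, 0.314, -0.047, 1.21, 0, 1.571], TCP at [139.002, -583.672, 231.299] pointing down, gripper open.
Joint ranges: [-2.67, 2.67], [-0.69, 1.73], [-1.03, 1.25], [-2.08, 2.16], [-1.42, 1.45], [-3.14, 3.14]. Speed limits (rad/s): [2.39, 2.39, 3.01, 3.14, 3.14, 3.14].

## Interface

Orientations are given as a unit quaternion [w, x, y, z].
In Python, from bench import r gives the robot as it stands.
- The arm moves only by the shell command python3 -m handwheel 'ROWS' [FORCE]. ROWS is a JSON object of lists of equal length, an entry for each row: "hand": the opening, from -1 (shut) to 1 (fully open); "linear": the shift along the tool's x, y, z as a fraction of full scale, a list of three; "spin": the turn about the tool's z as a fraction of full scale. A call has 1 to 10 rows; each row is the pose to reach, as a shift and turn from the pose commanded when the call began, along the tool's axes at that moment, turning the shorter way round; what a row does not reach only later rows make up. Full scale, the value 1, is 0.25 m for a shift and 180 degrees for a turn. A row lasts 1/8 s, in which the tool goes at most 62.5 mm and 10.7 degrees, less where a joint would pass 70% of its speed; a pose out of reach is approached as far as the arm can. A call with a number of a shift or a turn outside -1 to 1 is refused whole. A call with a gripper value outside its range is refused whole. The fingers move at their own pace and stop on an object; FORCE is the grip in N (left out, the last holds). Time passes only in rows, so rows that repeat a pose let the fingers close. It gives the time, the measured TCP pose, the force, the opening and the grip force at its end, in the units of the state.
- r.read_state(): the state, without advancing time (a new reading comes with each control period).
- r.snapshot(name): name is "side" or "top" or "wrist"; returns a dict with "frame" (480x640x3 uint8, blue, green, red), "depth" (480x640 float32, mm along the optical axis (not along the pixel's ray), 0 where there is no reading), "vertical_fov" (degrees; the focal length in pixels is half the picture's height over the tangent of half this angle, whatever the lens; pixels are square), "cx", "cy" (the principal point, pixels), "R" (3x3) and "t" (3): a world point X has camera coordinates R X + t; the wrist camera has in their place "mount" (4x4, takes a point from camera to tool coordinates, whose origin is the TCP and whose axes are the flange's). Camera axes: x right, y down, z forward; pixel columns grow to the right and rows downward; lengths in mm; the calibration is good to about 2 mm. A picture is of the moment at which its call begins: read the wrist's pose just before it.
- r.close_job(): hands the job in; it is judged then, once.
The state is a dict: "clock": time; "joint_positions": joint angles; "qd": joint speeds; "joint_efforts": joint torques, N m; "eef_pos": TCP position; "tcp_rot": TCP orientation; "contact_force": force on the tool from outside, world axes, zero at the start; "moment": the same for the moment, N m; "width": finger opening in mm; "gripper_force": force on a finger pad.
Only numpy, scipy, OpenCV 4.12 (cv2) and the standard library are available. Lean on these libraries where they do the work, as an engineer would, in place of code of your own. Each camera call takes 0.05 s, during which the arm holds its last target. There are 200 camera calls.

## Task

Take the brush from its rest and, with the brush only, sweep all three metal offcuts off the machine bed into the scrap tray beside it, then set the brush back down in its rest, standing on its bristles (do not drop it). When the bed is clear and the brush is home, press the large round key on the control box fully down and let it come up, then do the same with the oblong key to restart the machine. Leave the small round key, the can, the mug and the wrench alone.

Things in the scene. Friction and masses are not known exactly. Their poses are not given: they have to be found in the camera images.
- bed: Fixed grey cast machine bed, 245 (x) x 190 (y) x 80 mm high, three dark slots along y on its flat top. Steel fence bars 20 wide x 20 mm high run along y on its -x and +x edges (205 mm clear between them); its -y and +y ends are open, flush at 80 mm height. Origin: centre of its underside, on the bench.
- scrap_tray: Fixed open sheet-steel tray, 220 (x) x 160 (y) x 55 mm high, walls and floor 5 mm, standing 2 mm from one open end of the bed (either the +y or the -y end) and parallel with it. Its centre is 177 mm from the bed's. Origin: centre of its underside.
- brush_rest: Fixed shallow plywood tray, 200 (x) x 100 (y) x 22 mm high, walls and floor 6 mm, by the bed's other open end, parallel with the bed and 177 mm from its centre. The brush starts in it. Origin: centre of its underside.
- brush: Loose wooden block brush, 0.3 kg, 108 mm high, standing on its bristles: stiff bristles 150 x 40 x 35 mm high, over them a block 160 x 46 x 22 mm, over it a bridge handle bar 115 long x 24 wide x 26 mm high. x along its length, z up. Origin: centre of the underside of the bristles.
- brush_grip (a point): Centre of the brush's handle bar, 95 mm above the bristles' underside; the bar runs along x and is 24 mm wide along y. Free space of 25 mm under the bar.
- bar_stub: Loose offcut: solid aluminium square bar 60 x 30 x 30 mm. Origin: centre of its underside as it first lies, x along its length. Starts anywhere on the bed at any yaw. 
- bar_center (a point): Middle of the bar stub, 15 mm over its origin.
- angle_offcut: Loose offcut: dark steel angle 65 long x 35 wide x 35 mm high, legs 6 mm thick, one leg flat down. Origin: centre of its underside as it first lies, x along its length. Starts anywhere on the bed at any yaw. 
- angle_center (a point): Point at the middle of the angle offcut, 13 mm over its origin.
- channel_offcut: Loose offcut: steel U channel 70 long x 36 wide x 28 mm high, walls 5 mm, open side up. Origin: centre of its underside as it first lies, x along its length. Starts anywhere on the bed at any yaw. 
- channel_center (a point): Point at the middle of the channel offcut, 12 mm over its origin.
- control_box: Fixed grey control box, 200 (x) x 85 (y) x 60 mm high, on the left or the right of the bench, with three black spring keys in a row along its x, 62 mm apart, in any order. Origin: centre of its underside.
- reset_key_top (a point): Centre of the top of the large round key (40 mm across, 78 mm above the bench when up); moves with the key.
- start_key_top (a point): Centre of the top of the oblong key (24 x 52 mm, long across the box, 82 mm above the bench when up); moves with the key.
- jog_key_top (a point): Centre of the top of the small round key (20 mm across, 78 mm above the bench when up): not to be pressed.
- reset_key (a joint): Travel of the large round key: 0 up, 0.006 m fully down (5 N).
- start_key (a joint): Travel of the oblong key: 0 up, 0.006 m fully down (5 N).
- jog_key (a joint): Travel of the small round key: 0 up, 0.006 m fully down (5 N).
- oil_can: Bystander: steel can, 60 mm across, 120 high. Origin: centre of its underside.
- wrench: Bystander: steel wrench about 180 mm long lying flat between the robot and the bed.
- mug: Bystander: white mug, 80 mm across, 90 high. Origin: centre of its underside.
Things that resemble listed ones, but are neither listed nor needed, are in the scene too. What is shaped like the bar_stub but orange or red is not meant.

How it is judged:
By the outcome, as a careful person would: the job done as asked, in the order asked, and still so for the second after the job is handed in, with the robot touching nothing.
It also fails if it takes over 64 s, if anything falls off the work surface, if the arm or the gripper's body presses on something with over 40 N, if the wrist force passes 120 N, or if a joint passes its speed limit or range.

## Working session

There is one attempt and no reset: what is moved stays moved. The work goes in short steps, Python scripts to look and compute and a shell command to move; the robot and the scene stay as the last step left them, time stands still between calls to the robot, and variables do not carry over. Pictures are saved under pics/ and viewed, at most 10 in all, crops included, and the job is handed in when it is done.

```bash
ls; mkdir -p pics; cat > h.py <<'E'
import numpy as np, cv2
from bench import r
def cam(s):
    f=240/np.tan(np.radians(s["vertical_fov"]/2)); return f,s["cx"],s["cy"]
def cloud(s):
    f,cx,cy=cam(s); d=s["depth"].astype(float); v,u=np.mgrid[:480,:640]
    P=np.stack([(u-cx)/f*d,(v-cy)/f*d,d],-1)
    R=np.array(s["R"]);t=np.array(s["t"])
    W=(P-t)@R; W[d==0]=np.nan
    return W
E
python3 - <<'E'
from h import *
st=r.read_state();print(st, r.grip_point_offset)
for n in("top","side"):
    s=r.snapshot(n);cv2.imwrite(f"pics/{n}.png",s["frame"]);np.save(f"pics/{n}.npy",cloud(s))
    print(n,s["vertical_fov"],s["cx"],s["cy"],np.array(s["R"]).tolist(),s["t"])
E
```

```text
pics
{'clock': 0.0, 'joint_positions': array([-1.33699971e+00,  3.14232987e-01, -4.80883751e-02,  1.21016106e+00,
       -1.04075978e-06,  1.57080430e+00]), 'qd': array([-6.01273480e-04, -7.68824388e-04,  2.28445830e-05, -8.61304606e-04,
       -2.43392321e-04, -1.92809561e-03]), 'joint_efforts': array([-1.09906898e-03, -5.39585102e+01,  3.39750803e+01,  1.91552681e-02,
        1.22646998e-04, -1.25652551e-05]), 'eef_pos': array([ 138.87182209, -583.12483744,  230.42628792]), 'tcp_rot': array([-8.37234970e-04,  9.93175282e-01,  1.16628250e-01, -9.88469562e-05]), 'contact_force': array([ 0.38263487, -0.42729973, -0.62597062]), 'moment': array([0.00843599, 0.0144984 , 0.00859426]), 'gripper_force': 0.0, 'width': 85.53237354698328} 18.700000000000003
top 56.494581906533114 322.7449674639653 240.3650790293871 [[-0.011861352577559424, -0.9999293318509835, 0.0007997618871844513], [-0.9892530100557475, 0.01161813327432804, -0.14575150453721747], [0.14573191280798248, -0.002519976838250769, -0.9893209081516781]] [ 13.09941721 533.38269204 914.65699589]
side 54.56177085792956 317.51738270718096 241.21900696527354 [[-0.9743792142177374, -0.22481455736111577, -0.006600128707063399], [-0.14894124139741857, 0.6669660303994391, -0.7300498756278303], [0.1685279012846837, -0.7103623927909896, -0.6833619958681049]] [523.85890664 143.49739123 887.00735619]
```

View pics/top.png

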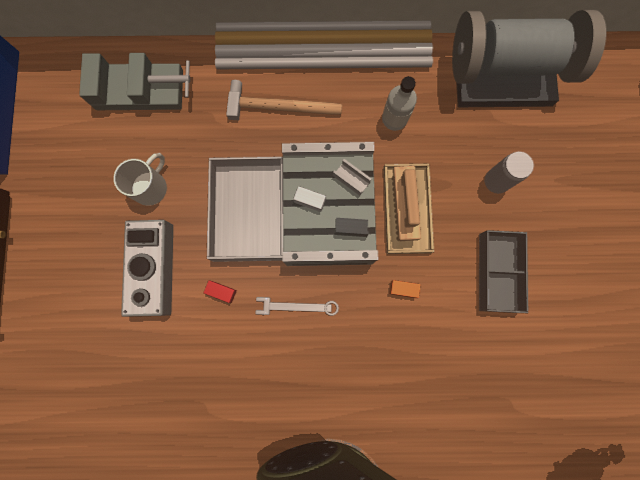

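The top view shows the tray (209–282, 158–259) on the +y side. The bed is at 283–377, with the channel at (352,176), the bar at (309,198) and the angle at (351,227). The brush is in its rest at (409,198). The control box is at (147,268), with the oblong key at (142,237), the large round one at (142,266) and the small round one at (141,297).

```bash
cat > m.py <<'E'
from h import *
W=np.load("pics/top.npy")
def box(name,u0,u1,v0,v1,z0,z1):
    w=W[v0:v1,u0:u1]; m=((w[...,2]>z0)&(w[...,2]<z1)).astype(np.uint8)
    n,l,st,c=cv2.connectedComponentsWithStats(m)
    if n<2: print(name,"none");return
    p=w[l==1+np.argmax(st[1:,4])]
    rc=cv2.minAreaRect(p[:,:2].astype(np.float32))
    print(name,len(p),"c",np.round(rc[0],1),"size",np.round(rc[1],1),"ang",round(rc[2],1),"z med",np.round(np.median(p[:,2]),1),"max",np.round(p[:,2].max(),1),"mean",np.round(p[:,:2].mean(0),1))
box("bedtop",280,382,140,265,74,86)
box("fence+",275,385,138,160,93,108)
box("fence-",275,385,245,268,93,108)
box("tray rim",200,290,150,268,48,62)
box("rest rim",380,440,158,260,17,28)
box("brush handle",380,440,158,260,90,125)
box("brush block",380,440,158,260,45,125)
box("channel",330,372,157,197,86,125)
box("bar",290,330,183,214,86,125)
box("angle",330,374,212,242,86,125)
box("box",115,180,215,320,55,68)
box("oblong",120,165,222,247,71,90)
box("large",120,165,250,282,70,90)
box("small",120,165,284,309,70,90)
box("mug",105,170,150,208,70,120)
box("can",480,540,145,200,100,135)
box("wrench",250,345,290,320,3,25)
box("orange",385,425,275,303,10,60)
E
python3 m.py; python3 - <<'E'
import cv2
a=cv2.imread('pics/top.png')[130:275,190:450]
cv2.imwrite('pics/c1.png',cv2.resize(a,(780,435),interpolation=cv2.INTER_CUBIC))
E
```

```text
bedtop 7190 c [608.3  -6. ] size [204.4 189.1] ang 0.2 z med 81.1 max 86.0 mean [605.7  -1. ]
fence+ 971 c [718.6  -5.1] size [ 22.  188.4] ang 0.4 z med 101.1 max 107.5 mean [717.6  -5.1]
fence- 1001 c [494.   -6.2] size [ 20.4 189. ] ang 0.3 z med 101.1 max 107.1 mean [493.6  -6.8]
tray rim 939 c [605.6 171.9] size [221.  160.2] ang 0.2 z med 55.3 max 60.5 mean [610.  178.2]
rest rim 761 c [ 607.3 -182.3] size [199.9 100.8] ang 0.5 z med 22.4 max 27.5 mean [ 603.3 -182.5]
brush handle 766 c [ 609.4 -171.4] size [114.5  24.9] ang 2.4 z med 114.0 max 118.9 mean [ 607.5 -169.4]
brush block 1710 c [ 609.7 -171.2] size [160.   46.8] ang 2.5 z med 66.2 max 118.9 mean [ 602.  -165.4]
channel 540 c [655.7 -53.1] size [70.2 37.3] ang 52.2 z med 97.1 max 112.9 mean [655.8 -53.7]
bar 512 c [610.2  33.5] size [60.3 30.3] ang 69.2 z med 110.7 max 114.9 mean [608.3  33.4]
angle 450 c [553.7 -50.9] size [65.  35.9] ang 85.2 z med 88.6 max 119.6 mean [551.  -50.4]
box 2558 c [479.5 379.5] size [200.2  85.9] ang 0.9 z med 61.4 max 67.9 mean [468.5 375.5]
oblong 500 c [541.2 381.1] size [36.  63.8] ang 0.9 z med 81.3 max 86.8 mean [539.9 378.6]
large 575 c [479.  379.7] size [54.2 54. ] ang 59.4 z med 80.3 max 87.7 mean [478.5 377.4]
small 238 c [417.3 378.8] size [34.8 32.1] ang 89.4 z med 74.3 max 86.3 mean [417.3 377.3]
mug 624 c [670.7 397.7] size [81.  96.1] ang 89.5 z med 84.5 max 95.3 mean [666.2 395.2]
can 754 c [ 668.7 -386.8] size [56.4 58.1] ang 9.9 z med 120.3 max 126.7 mean [ 667.5 -383.6]
wrench 791 c [393.6  65.3] size [184.1  45.3] ang 88.6 z med 7.9 max 13.7 mean [394.   71.2]
orange 425 c [ 429.4 -166.9] size [59.9 30.3] ang 80.6 z med 30.5 max 35.9 mean [ 429.1 -165.4]
```

View pics/c1.png

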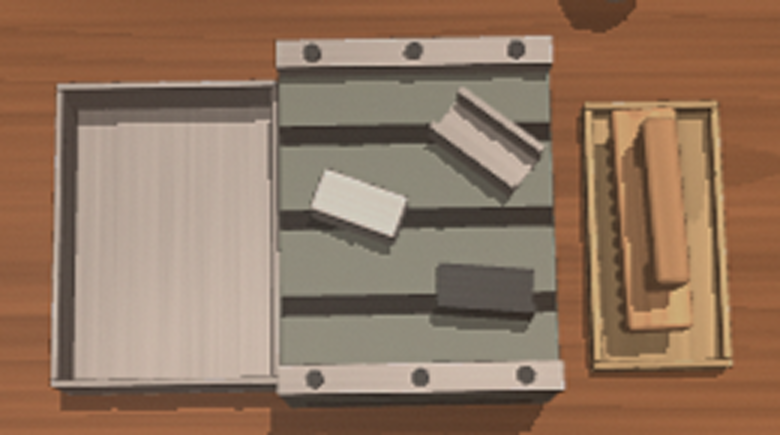

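View pics/side.png

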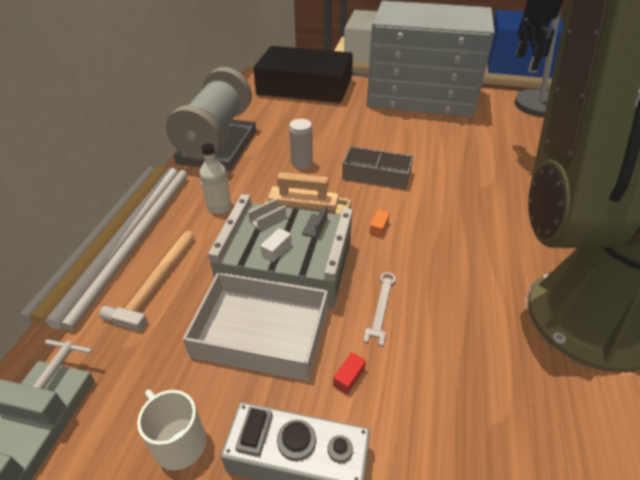

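The crop shows the same scene. The angle's and channel's flat faces are clear of the fences, and the brush handle is tilted about +2.4°. The side view shows the oblong, large and small round keys in that order on the box, at (253,430), (297,440) and (340,448), and both sweep ends open. All measured heights agree with the given sizes, apart from a +1 mm bias. Moving over the brush now.

```bash
cat > go.py <<'E'
import sys
from h import *
def rel(x,y,z,yaw):
    s=r.read_state(); w,a,b,c=s["tcp_rot"]; 
    from scipy.spatial.transform import Rotation as Q
    M=Q.from_quat([a,b,c,w]).as_matrix(); d=M.T@(np.array([x,y,z])-s["eef_pos"])
    cur=np.degrees(np.arctan2(M[1,0],M[0,0]))
    print("t",round(s["clock"],2),"pos",np.round(s["eef_pos"],1),"yaw",round(cur,1),"tilt z",np.round(M[:,2],3),"w",round(s["width"],1),"gf",round(s["gripper_force"],1),"F",np.round(s["contact_force"],1))
    print("linear",np.round(d/250,4),"spin",round(-(yaw-cur)/180,4))
if __name__=="__main__": rel(*map(float,sys.argv[1:]))
E
python3 -m handwheel '{"hand":[1,1,1,1],"linear":[[0.24,-0.13,0.04],[0.48,-0.26,0.08],[0.74,-0.39,0.107],[0.74,-0.39,0.107]],"spin":[0,0,0,0]}' 60
python3 -m handwheel '{"hand":[1,1,1,1],"linear":[[0.24,-0.13,0.04],[0.48,-0.26,0.08],[0.74,-0.39,0.107],[0.74,-0.39,0.107]],"spin":[0,0,0,0]}'
python3 -m handwheel '{"hand":[1,1,1,1,1],"linear":[[0.24,-0.13,0.04],[0.48,-0.26,0.08],[0.74,-0.39,0.107],[0.74,-0.39,0.107],[0.74,-0.39,0.107]],"spin":[0.02,0.04,0.061,0.061,0.061]}'
python3 go.py 609.5 -171.3 80 2.4
```

```text
clock: 0.6
eef_pos: [298.0, -443.2, 203.8]
tcp_rot: [-0.001, 0.993, 0.118, -0.0]
contact_force: [0.3, -0.9, 0.8]
width: 85.2
gripper_force: 0.0
clock: 1.1
eef_pos: [455.5, -305.6, 177.0]
tcp_rot: [-0.001, 0.993, 0.118, -0.0]
contact_force: [-0.7, -0.3, 0.9]
width: 85.0
gripper_force: 0.0
clock: 1.72
eef_pos: [611.4, -169.5, 150.1]
tcp_rot: [-0.0, 1.0, 0.022, -0.001]
contact_force: [-0.2, -1.0, 0.4]
width: 85.6
gripper_force: 0.0
t 1.73 pos [ 611.4 -169.5  150.1] yaw 2.6 tilt z [-0.001  0.    -1.   ] w 85.6 gf 0.0 F [-0.2 -1.   0.4]
linear [-0.0077  0.007   0.2806] spin 0.0009
```

```bash
python3 -m handwheel '{"hand":[1,1,1,1],"linear":[[-0.008,0.007,0.1],[-0.008,0.007,0.2],[-0.008,0.007,0.28],[-0.008,0.007,0.28]],"spin":[0,0,0,0]}'
python3 -m handwheel '{"hand":[-1,-1,-1,-1,-1,-1,-1,-1],"linear":[[0,0,0],[0,0,0],[0,0,0],[0,0,0],[0,0,0],[0,0,0],[0,0,0],[0,0,0]],"spin":[0,0,0,0,0,0,0,0]}' 80
python3 go.py 606.5 -135 158 0.4
```

```text
clock: 2.22
eef_pos: [606.5, -173.5, 79.7]
tcp_rot: [-0.0, 1.0, 0.02, -0.002]
contact_force: [-0.5, 0.8, 0.5]
width: 85.8
gripper_force: 0.0
clock: 3.22
eef_pos: [609.8, -172.5, 82.0]
tcp_rot: [0.0, 1.0, 0.021, 0.001]
contact_force: [-0.2, 0.2, 6.2]
width: 23.1
gripper_force: 79.4
t 3.23 pos [ 609.8 -172.5   82. ] yaw 2.4 tilt z [ 0.001 -0.    -1.   ] w 23.1 gf 79.4 F [-0.2  0.2  6.2]
linear [-0.0066 -0.1502 -0.3043] spin 0.0113
```

```bash
python3 -m handwheel '{"hand":[-1,-1,-1,-1,-1,-1],"linear":[[0,0,-0.06],[0,0,-0.15],[0,0,-0.24],[0,0,-0.32],[0,0,-0.33],[0,0,-0.33]],"spin":[0,0,0,0,0,0.0]}'
python3 go.py 606.5 -135 159 0.4
python3 - <<'E'
from h import *
s=r.snapshot("side");cv2.imwrite("pics/s2.png",s["frame"][120:300,150:420].repeat(2,0).repeat(2,1))
np.save("pics/side2.npy",cloud(s))
E
```

```text
clock: 3.98
eef_pos: [608.9, -172.3, 163.1]
tcp_rot: [-0.0, 1.0, 0.021, -0.0]
contact_force: [0.4, 0.8, -3.3]
width: 23.4
gripper_force: 78.6
t 3.98 pos [ 608.9 -172.3  163.1] yaw 2.4 tilt z [-0.001  0.    -1.   ] w 23.4 gf 78.6 F [ 0.4  0.8 -3.3]
linear [-0.0031 -0.1493  0.0163] spin 0.0112
```

View pics/s2.png

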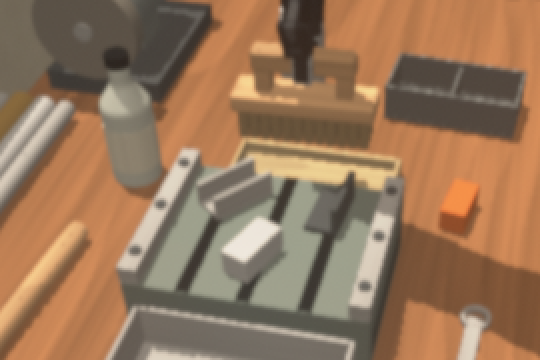

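The brush is lifted upright and still clear behind the three offcuts (channel, bar and angle at (235,190), (250,247) and (330,205) in this crop). Starting the sweep.

```bash
python3 -m handwheel '{"hand":[-1,-1,-1,-1,-1,-1],"linear":[[-0.002,-0.03,0.01],[-0.003,-0.08,0.016],[-0.003,-0.12,0.016],[-0.003,-0.15,0.016],[-0.003,-0.15,0.016],[-0.003,-0.15,0.016]],"spin":[0.004,0.008,0.011,0.011,0.011,0.011]}' 100
python3 go.py 606.5 -135 159 0.4
python3 -m handwheel '{"hand":[-1,-1,-1,-1,-1,-1,-1,-1,-1,-1],"linear":[[0,-0.05,0],[0,-0.1,0],[0,-0.15,0],[0,-0.2,0],[0,-0.25,0],[0,-0.3,0],[0,-0.35,0],[0,-0.4,0],[0,-0.45,0],[0,-0.5,0]],"spin":[0,0,0,0,0,0,0,0,0,0]}'
python3 go.py 606.5 115 159 0.4
python3 - <<'E'
from h import *
s=r.snapshot("side");cv2.imwrite("pics/s3.png",s["frame"][140:400,150:420].repeat(2,0).repeat(2,1))
E
```

```text
clock: 4.78
eef_pos: [607.0, -135.0, 159.7]
tcp_rot: [0.0, 1.0, 0.004, 0.0]
contact_force: [0.0, 0.3, -4.0]
width: 22.6
gripper_force: 100.5
t 4.78 pos [ 607.  -135.   159.7] yaw 0.4 tilt z [ 0. -0. -1.] w 22.6 gf 100.5 F [ 0.   0.3 -4. ]
linear [-0.0022 -0.0002  0.0029] spin 0.0002
clock: 6.02
eef_pos: [606.0, -9.4, 159.5]
tcp_rot: [0.0, 1.0, 0.004, 0.0]
contact_force: [-0.0, -2.6, -3.7]
width: 22.8
gripper_force: 100.7
t 6.03 pos [606.   -9.4 159.5] yaw 0.4 tilt z [ 0.    -0.001 -1.   ] w 22.8 gf 100.7 F [-0.  -2.6 -3.7]
linear [ 0.0058 -0.4976  0.0019] spin 0.0001
```

View pics/s3.png

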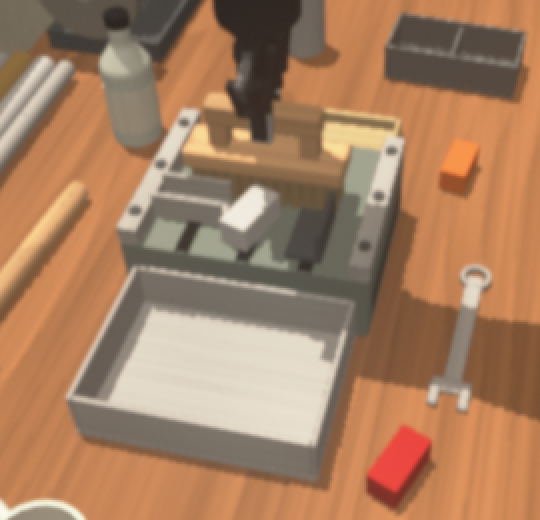

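All three offcuts (185,200), (250,218) and (312,232) are lined up in front of the bristles, and none is escaping. Continuing.

```bash
python3 -m handwheel '{"hand":[-1,-1,-1,-1,-1,-1,-1,-1,-1,-1],"linear":[[0,-0.05,0],[0,-0.1,0],[0,-0.15,0],[0,-0.2,0],[0,-0.25,0],[0,-0.3,0],[0,-0.35,0],[0,-0.4,0],[0,-0.45,0],[0,-0.5,0]],"spin":[0,0,0,0,0,0,0,0,0,0]}'
python3 -m handwheel '{"hand":[-1,-1,-1],"linear":[[0,-0.03,0],[0,-0.04,0],[0,-0.04,0]],"spin":[0,0,0]}'
python3 go.py 606.5 -10 200 0.4
python3 - <<'E'
from h import *
s=r.snapshot("side");cv2.imwrite("pics/s4.png",s["frame"][140:400,150:420].repeat(2,0).repeat(2,1))
E
```

```text
clock: 7.32
eef_pos: [609.0, 69.1, 159.4]
tcp_rot: [-0.022, 0.999, 0.045, -0.002]
contact_force: [-0.7, 0.5, -2.4]
width: 23.1
gripper_force: 100.6
clock: 7.7
eef_pos: [608.6, 73.7, 160.0]
tcp_rot: [-0.023, 0.999, 0.048, -0.002]
contact_force: [0.2, -0.3, -3.6]
width: 22.6
gripper_force: 100.6
t 7.7 pos [608.6  73.7 160. ] yaw 5.6 tilt z [-0.006  0.045 -0.999] w 22.6 gf 100.6 F [ 0.2 -0.3 -3.6]
linear [-0.041   0.3248 -0.175 ] spin 0.0286
```

View pics/s4.png

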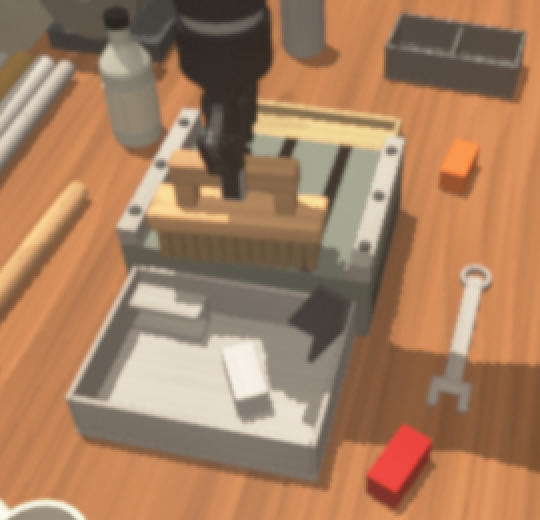

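All three offcuts are in the tray: channel (170,305), bar (245,370), angle (322,318). The arm hit a limit at y≈74, so I'll check the joints before returning.

```bash
python3 -m handwheel '{"hand":[-1,-1,-1],"linear":[[0,0.04,-0.04],[0,0.1,-0.1],[0,0.12,-0.14]],"spin":[0,0,0]}'
python3 go.py 606.5 -60 200 0.4
python3 -c "
from h import *
print(np.round(r.read_state()['joint_positions'],2))"
```

```text
clock: 8.12
eef_pos: [612.6, 40.5, 195.4]
tcp_rot: [-0.023, 0.999, 0.048, -0.001]
contact_force: [-0.4, 0.5, -3.0]
width: 22.6
gripper_force: 100.6
t 8.12 pos [612.6  40.5 195.4] yaw 5.4 tilt z [-0.004  0.045 -0.999] w 22.6 gf 100.6 F [-0.4  0.5 -3. ]
linear [-0.0625  0.3968 -0.0363] spin 0.0281
[ 0.04  0.36 -0.07  1.15  0.05  3.09]
```

q6 reached its limit, which left a 2.6° tilt. That is tolerable for setting the brush down. The offcuts are clear of the bed, so the brush goes back.

```bash
python3 -m handwheel '{"hand":[-1,-1,-1,-1,-1,-1,-1,-1],"linear":[[-0.01,0.08,-0.02],[-0.03,0.2,-0.05],[-0.05,0.36,-0.06],[-0.08,0.52,-0.05],[-0.09,0.68,-0.04],[-0.1,0.8,-0.04],[-0.1,0.86,-0.04],[-0.1,0.87,-0.04]],"spin":[0.004,0.01,0.02,0.028,0.028,0.028,0.028,0.028]}'
python3 go.py 608 -180 100 1
python3 - <<'E'
from h import *
s=r.snapshot("top");cv2.imwrite("pics/t5.png",s["frame"][130:275,190:450].repeat(3,0).repeat(3,1))
np.save("pics/top2.npy",cloud(s))
E
```

```text
clock: 9.12
eef_pos: [607.8, -177.9, 193.6]
tcp_rot: [-0.023, 1.0, 0.004, -0.003]
contact_force: [0.1, 1.1, -3.8]
width: 22.7
gripper_force: 100.6
t 9.12 pos [ 607.8 -177.9  193.6] yaw 0.4 tilt z [-0.006  0.045 -0.999] w 22.7 gf 100.6 F [ 0.1  1.1 -3.8]
linear [0.003  0.0256 0.3737] spin -0.0032
```

View pics/t5.png

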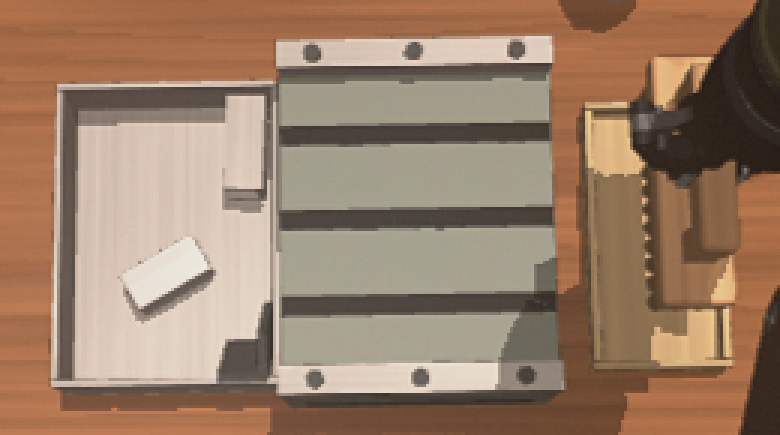

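The bed is clear: channel (245,145), bar (167,275) and angle (245,345) lie inside the tray. Lowering the brush.

```bash
python3 -m handwheel '{"hand":[-1,-1,-1,-1,-1,-1],"linear":[[0.003,0.01,0.06],[0.003,0.02,0.18],[0.003,0.026,0.3],[0.003,0.026,0.37],[0.003,0.026,0.4],[0.003,0.026,0.41]],"spin":[-0.003,-0.003,-0.003,-0.003,-0.003,-0.003]}'
python3 -m handwheel '{"hand":[-1,-1,-1],"linear":[[0,0,0.01],[0,0,0.02],[0,0,0.024]],"spin":[0,0,0]}'
python3 go.py 608 -180 83 1
```

```text
clock: 9.93
eef_pos: [608.4, -178.4, 91.1]
tcp_rot: [-0.023, 1.0, 0.009, -0.003]
contact_force: [-0.0, -0.7, -1.8]
width: 22.9
gripper_force: 100.6
clock: 10.3
eef_pos: [608.2, -178.6, 85.3]
tcp_rot: [-0.022, 1.0, 0.009, -0.003]
contact_force: [0.3, 0.5, -2.7]
width: 22.6
gripper_force: 100.6
t 10.3 pos [ 608.2 -178.6   85.3] yaw 1.0 tilt z [-0.006  0.045 -0.999] w 22.6 gf 100.6 F [ 0.3  0.5 -2.7]
linear [-0.001   0.0059  0.009 ] spin 0.0003
```

```bash
python3 -m handwheel '{"hand":[-1,-1,-1],"linear":[[0,0,0.004],[0,0,0.008],[0,0,0.008]],"spin":[0,0,0]}'
python3 -m handwheel '{"hand":[-1,-1],"linear":[[0,0,0.004],[0,0,0.004]],"spin":[0,0]}'
python3 -m handwheel '{"hand":[-1,-1],"linear":[[0,0,0.004],[0,0,0.004]],"spin":[0,0]}'
```

```text
clock: 10.68
eef_pos: [608.1, -178.5, 83.2]
tcp_rot: [-0.023, 1.0, 0.009, -0.003]
contact_force: [-1.1, -0.2, -1.8]
width: 22.6
gripper_force: 101.0
clock: 10.92
eef_pos: [608.0, -178.4, 82.9]
tcp_rot: [-0.022, 1.0, 0.009, -0.003]
contact_force: [-3.9, -0.1, 4.8]
width: 22.6
gripper_force: 102.1
clock: 11.18
eef_pos: [607.9, -178.4, 82.9]
tcp_rot: [-0.022, 1.0, 0.009, -0.003]
contact_force: [-7.2, 1.1, 11.1]
width: 22.5
gripper_force: 103.0
```

Contact is gentle (11 N up). Releasing in steps, then lifting.

```bash
python3 -m handwheel '{"hand":[-0.4,-0.35,-0.3,-0.2,0,0.3,0.6,0.6],"linear":[[0,0,0],[0,0,0],[0,0,0],[0,0,0],[0,0,0],[0,0,0],[0,0,0],[0,0,0]],"spin":[0,0,0,0,0,0,0,0]}' 20
python3 -m handwheel '{"hand":[0.6,0.6,0.6,0.6,0.6,0.6],"linear":[[0,0,-0.05],[0,0,-0.15],[0,0,-0.3],[0,0,-0.5],[0,0,-0.6],[0,0,-0.6]],"spin":[0,0,0,0,0,0]}'
python3 go.py 479 200 230 1
python3 - <<'E'
from h import *
print(np.round(r.read_state()['joint_positions'],2))
s=r.snapshot("side");W=cloud(s);w=W[60:240,220:400];m=(w[...,2]>104)&(w[...,2]<130)&(abs(w[...,1]+180)<45)&(abs(w[...,0]-608)<90)
p=w[m];print(len(p),np.percentile(p,[2,50,98],axis=0).round(1),cv2.minAreaRect(p[:,:2].astype(np.float32)))
cv2.imwrite("pics/s6.png",s["frame"][120:300,150:420].repeat(2,0).repeat(2,1))
E
```

```text
clock: 12.18
eef_pos: [608.0, -178.3, 81.1]
tcp_rot: [-0.023, 1.0, 0.009, -0.003]
contact_force: [0.2, -0.1, -0.3]
width: 68.3
gripper_force: 0.0
clock: 12.92
eef_pos: [610.6, -185.7, 234.4]
tcp_rot: [-0.022, 1.0, 0.009, -0.0]
contact_force: [-0.4, 0.4, -0.8]
width: 67.9
gripper_force: 0.0
t 12.93 pos [ 610.6 -185.7  234.4] yaw 1.0 tilt z [-0.001  0.043 -0.999] w 67.9 gf 0.0 F [-0.4  0.4 -0.8]
linear [-0.4982 -1.55    0.0848] spin 0.0002
[-0.32  0.4   0.08  1.27  0.04  2.81]
420 [[ 553.9 -183.   104.6]
 [ 607.2 -167.3  110.9]
 [ 662.6 -159.8  114. ]] ((608.874755859375, -172.02223205566406), (114.13492584228516, 26.62106704711914), 0.8093364238739014)
```

View pics/s6.png

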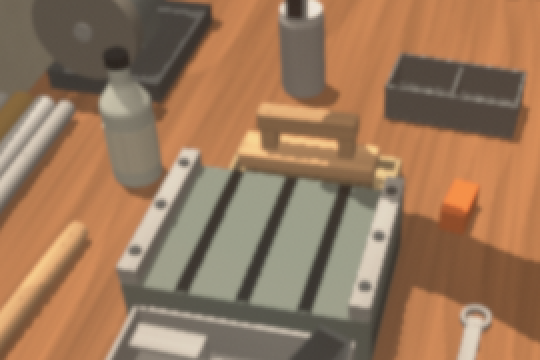

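The brush stands level in its rest at (308,145), handle top at 114 mm as at the start. Heading to the control box with a half turn away from the q6 limit, fingers shutting.

```bash
python3 -m handwheel '{"hand":[-1,-1,-1,-1,-1,-1,-1,-1,-1,-1],"linear":[[0,0,0],[-0.03,-0.1,0],[-0.06,-0.22,0],[-0.08,-0.34,0],[-0.1,-0.46,0],[-0.12,-0.58,0],[-0.15,-0.68,0],[-0.17,-0.77,0],[-0.17,-0.77,0],[-0.17,-0.77,0]],"spin":[-0.05,-0.1,-0.15,-0.2,-0.25,-0.3,-0.35,-0.4,-0.45,-0.5]}' 20
python3 -m handwheel '{"hand":[-1,-1,-1,-1,-1,-1,-1,-1,-1,-1],"linear":[[0.03,-0.01,0],[0.1,-0.03,0],[0.22,-0.06,0],[0.34,-0.08,0],[0.46,-0.1,0],[0.58,-0.12,0],[0.68,-0.15,0],[0.76,-0.17,0],[0.76,-0.17,0],[0.76,-0.17,0]],"spin":[-0.05,-0.1,-0.15,-0.2,-0.25,-0.3,-0.35,-0.4,-0.45,-0.5]}'
python3 go.py 479 379 150 180
```

```text
clock: 14.22
eef_pos: [561.8, 7.0, 238.2]
tcp_rot: [-0.019, 0.698, 0.715, 0.013]
contact_force: [0.3, -0.1, -0.0]
width: -0.1
gripper_force: 0.0
clock: 15.48
eef_pos: [515.8, 195.5, 246.9]
tcp_rot: [-0.004, -0.012, 1.0, 0.022]
contact_force: [-0.6, -0.1, -0.2]
width: 0.2
gripper_force: 0.0
t 15.47 pos [515.8 195.5 246.9] yaw -178.6 tilt z [-0.009  0.044 -0.999] w 0.2 gf 0.0 F [-0.6 -0.1 -0.2]
linear [0.1264 0.7194 0.421 ] spin -1.9922
```

```bash
python3 -m handwheel '{"hand":[-1,-1,-1,-1,-1,-1],"linear":[[0.03,0.15,0.08],[0.06,0.35,0.2],[0.1,0.55,0.3],[0.126,0.72,0.42],[0.126,0.72,0.42],[0.126,0.72,0.42]],"spin":[0.008,0.008,0.008,0.008,0.008,0.008]}'
python3 go.py 479.3 379.5 85 180
python3 - <<'E'
from h import *
import json
from scipy.spatial.transform import Rotation as Q
st=r.read_state();s=r.snapshot("wrist")
w,a,b,c=st["tcp_rot"];M=Q.from_quat([a,b,c,w]).as_matrix()
f,cx,cy=cam(s);d=s["depth"].astype(float);v,u=np.mgrid[:480,:640]
P=np.stack([(u-cx)/f*d,(v-cy)/f*d,d],-1);T=np.array(s["mount"])
W=(P@T[:3,:3].T+T[:3,3])@M.T+st["eef_pos"];W[d==0]=np.nan
g=s["frame"].max(-1)
m=((W[...,2]>70)&(W[...,2]<90)&(g<80)&(abs(W[...,1]-379)<60)&(abs(W[...,0]-479)<110)).astype(np.uint8)
n,l,q,_=cv2.connectedComponentsWithStats(m)
for i in range(1,n):
    if q[i,4]>300:
        p=W[l==i];print(len(p),cv2.minAreaRect(p[:,:2].astype(np.float32)),np.median(p[:,2]).round(1))
cv2.imwrite("pics/w7.png",s["frame"])
E
```

```text
clock: 16.23
eef_pos: [480.9, 378.6, 151.1]
tcp_rot: [-0.004, 0.003, 1.0, 0.022]
contact_force: [0.1, -0.5, 0.3]
width: -0.2
gripper_force: 0.0
t 16.23 pos [480.9 378.6 151.1] yaw 179.6 tilt z [-0.008  0.043 -0.999] w -0.2 gf 0.0 F [ 0.1 -0.5  0.3]
linear [ 0.0042 -0.0077  0.2642] spin -0.002
933 ((418.6378479003906, 379.6134338378906), (17.879940032958984, 18.34239387512207), 81.26356506347656) 82.3
1958 ((479.26336669921875, 381.5433349609375), (38.16357421875, 35.114070892333984), 17.485506057739258) 82.4
```

View pics/w7.png

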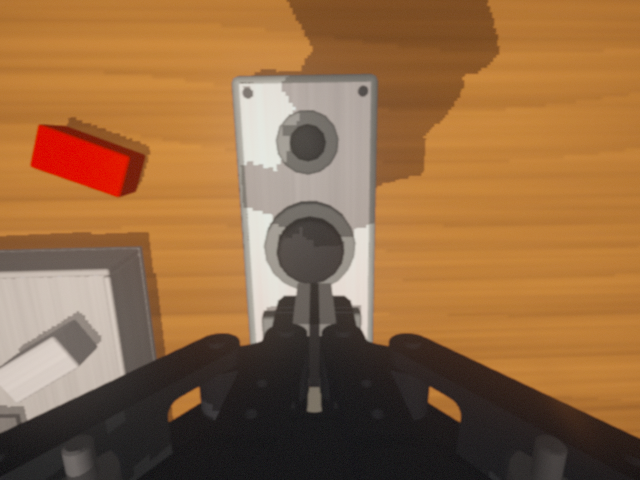

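The wrist view confirms the large key at (310,245) and the small one at (307,142). Its position agrees with the top view to within 2 mm. Pressing the large key.

```bash
python3 -m handwheel '{"hand":[-1,-1,-1,-1],"linear":[[0.001,-0.004,0.1],[0.001,-0.006,0.2],[0.001,-0.007,0.26],[0.001,-0.007,0.264]],"spin":[0,0,0,0]}'
python3 -m handwheel '{"hand":[-1,-1,-1,-1],"linear":[[0,0,0.02],[0,0,0.036],[0,0,0.044],[0,0,0.044]],"spin":[0,0,0,0]}'
python3 go.py 479.3 379.5 71 180
```

```text
clock: 16.77
eef_pos: [480.9, 379.5, 85.6]
tcp_rot: [-0.004, 0.004, 1.0, 0.022]
contact_force: [-0.3, -0.2, 0.4]
width: 0.2
gripper_force: 0.0
clock: 17.27
eef_pos: [481.9, 381.2, 76.2]
tcp_rot: [-0.002, 0.004, 1.0, 0.023]
contact_force: [0.9, -2.6, 6.0]
width: -0.1
gripper_force: 3.2
t 17.27 pos [481.9 381.2  76.2] yaw 179.6 tilt z [-0.004  0.045 -0.999] w -0.1 gf 3.2 F [ 0.9 -2.6  6. ]
linear [ 0.0104 -0.0079  0.0207] spin -0.0022
```

```bash
python3 -m handwheel '{"hand":[-1,-1,-1],"linear":[[0,0,0.008],[0,0,0.016],[0,0,0.016]],"spin":[0,0,0]}'
python3 -m handwheel '{"hand":[-1,-1],"linear":[[0,0,0.008],[0,0,0.008]],"spin":[0,0]}'
```

```text
clock: 17.65
eef_pos: [482.2, 381.3, 75.6]
tcp_rot: [-0.001, 0.004, 1.0, 0.023]
contact_force: [-6.2, -9.5, 31.8]
width: 0.0
gripper_force: 15.9
clock: 17.9
eef_pos: [482.2, 381.4, 75.4]
tcp_rot: [-0.001, 0.004, 1.0, 0.023]
contact_force: [-10.8, -13.3, 44.8]
width: -0.3
gripper_force: 22.3
```

```bash
cat > k.py <<'E'
from h import *
from scipy.spatial.transform import Rotation as Q
st=r.read_state();s=r.snapshot("wrist")
w,a,b,c=st["tcp_rot"];M=Q.from_quat([a,b,c,w]).as_matrix()
f,cx,cy=cam(s);d=s["depth"].astype(float);v,u=np.mgrid[:480,:640]
P=np.stack([(u-cx)/f*d,(v-cy)/f*d,d],-1);T=np.array(s["mount"])
W=(P@T[:3,:3].T+T[:3,3])@M.T+st["eef_pos"];W[d==0]=np.nan
print(st["clock"],st["eef_pos"].round(1),st["contact_force"].round(1))
for n,x,y in(("jog",418,379.5),("reset",479.5,380),("start",541.5,380)):
    R_=np.hypot(W[...,0]-x,W[...,1]-y);z=W[...,2]
    m=(R_<34)&(z>55)&(z<92)
    h,e=np.histogram(z[m],np.arange(55,93,1.0));print(n,{int(e[i]):int(h[i]) for i in range(len(h)) if h[i]>60})
cv2.imwrite("pics/w8.png",s["frame"])
E
python3 k.py
```

```text
17.9 [482.2 381.4  75.4] [-10.8 -13.3  44.8]
jog {59: 645, 60: 6318, 61: 7921, 62: 1548, 70: 136, 71: 1095, 72: 2531, 73: 945, 79: 71, 80: 176, 81: 673, 82: 1187, 83: 382}
reset {59: 99, 60: 1525, 61: 2231, 62: 432, 67: 64, 69: 75, 70: 151, 71: 1017, 72: 2774, 73: 1018, 74: 421, 75: 1470, 76: 1209, 77: 103, 82: 61, 83: 69, 85: 66, 86: 78, 87: 82, 88: 65, 89: 79, 90: 89, 91: 85}
start {72: 96}
```

The camera shows the reset key about 6 mm lower than the jog key, so it is fully down. Lifting off and moving to the oblong key.

```bash
python3 -m handwheel '{"hand":[-1,-1,-1,-1],"linear":[[0,0,-0.05],[0,0,-0.14],[0,0,-0.2],[0,0,-0.2]],"spin":[0,0,0,0]}'
python3 k.py
python3 -m handwheel '{"hand":[-1,-1,-1,-1],"linear":[[-0.08,0,0],[-0.16,0,0],[-0.24,0,0],[-0.24,0,0]],"spin":[0,0,0,0]}'
python3 go.py 541.3 380 90 180; python3 k.py
```

```text
clock: 18.45
eef_pos: [481.9, 379.8, 120.2]
tcp_rot: [-0.002, 0.003, 1.0, 0.023]
contact_force: [0.2, -0.8, -0.2]
width: -0.1
gripper_force: 0.0
18.45 [481.9 379.8 120.2] [ 0.2 -0.8 -0.2]
jog {59: 445, 60: 3598, 61: 4983, 62: 1000, 70: 90, 71: 636, 72: 1474, 73: 597, 80: 119, 81: 376, 82: 664, 83: 221}
reset {59: 94, 60: 1013, 61: 1490, 62: 272, 70: 97, 71: 638, 72: 1688, 73: 624, 79: 91, 80: 143, 81: 781, 82: 1994, 83: 789}
start {60: 96, 61: 149}
clock: 19.0
eef_pos: [541.5, 378.3, 117.1]
tcp_rot: [-0.004, 0.004, 1.0, 0.022]
contact_force: [-0.5, 0.3, -0.9]
width: 0.4
gripper_force: 0.0
t 19.0 pos [541.5 378.3 117.1] yaw 179.6 tilt z [-0.007  0.044 -0.999] w 0.4 gf 0.0 F [-0.5  0.3 -0.9]
linear [0.0002 0.0021 0.1085] spin -0.0025
19.0 [541.5 378.3 117.1] [-0.5  0.3 -0.9]
jog {59: 361, 60: 2498, 61: 3111, 62: 772, 70: 119, 71: 470, 72: 978, 73: 436, 74: 61, 80: 90, 81: 199, 82: 247, 83: 88}
reset {59: 177, 60: 1454, 61: 1972, 62: 383, 70: 120, 71: 1080, 72: 2514, 73: 922, 79: 61, 80: 215, 81: 1448, 82: 2937, 83: 1190, 84: 81}
start {59: 96, 60: 937, 61: 1341, 62: 243, 67: 61, 69: 70, 70: 126, 71: 662, 72: 1385, 73: 472, 74: 74, 78: 71, 79: 104, 80: 227, 81: 968, 82: 2092, 83: 755}
```

```bash
python3 -m handwheel '{"hand":[-1,-1,-1],"linear":[[0,0.002,0.06],[0,0.002,0.12],[0,0.002,0.12]],"spin":[0,0,0]}'
python3 -m handwheel '{"hand":[-1,-1,-1,-1],"linear":[[0,0,0.02],[0,0,0.032],[0,0,0.044],[0,0,0.044]],"spin":[0,0,0,0]}'
python3 -m handwheel '{"hand":[-1,-1],"linear":[[0,0,0.008],[0,0,0.008]],"spin":[0,0]}'
python3 k.py
```

```text
clock: 19.42
eef_pos: [539.0, 379.7, 86.2]
tcp_rot: [-0.005, 0.003, 1.0, 0.021]
contact_force: [0.5, 0.1, -0.2]
width: -0.1
gripper_force: 0.0
clock: 19.92
eef_pos: [541.1, 381.1, 78.0]
tcp_rot: [-0.003, 0.003, 1.0, 0.023]
contact_force: [-1.6, -0.4, 4.4]
width: 0.1
gripper_force: 1.9
clock: 20.18
eef_pos: [541.1, 381.1, 76.3]
tcp_rot: [-0.003, 0.003, 1.0, 0.023]
contact_force: [-1.7, -1.7, 6.5]
width: 0.1
gripper_force: 3.1
20.175 [541.1 381.1  76.3] [-1.7 -1.7  6.5]
jog {59: 401, 60: 2930, 61: 3638, 62: 818, 63: 75, 65: 71, 68: 74, 69: 67, 70: 115, 71: 271, 72: 469, 73: 162}
reset {59: 204, 60: 2115, 61: 2968, 62: 588, 70: 190, 71: 1656, 72: 3987, 73: 1454, 74: 78, 79: 90, 80: 339, 81: 2166, 82: 5198, 83: 1984, 84: 99}
start {59: 95, 60: 1383, 61: 2007, 62: 359, 63: 94, 64: 86, 65: 106, 66: 100, 67: 87, 68: 116, 69: 96, 70: 242, 71: 1042, 72: 2257, 73: 956, 74: 317, 75: 954, 76: 1662, 77: 468, 84: 63, 85: 61, 86: 69, 87: 72, 88: 81, 89: 75, 90: 81, 91: 83}
```

Nearly at the bottom. One more small push until the force rises, then lift off.

```bash
python3 -m handwheel '{"hand":[-1,-1,-1],"linear":[[0,0,0.006],[0,0,0.012],[0,0,0.012]],"spin":[0,0,0]}'
python3 k.py | tail -1
```

```text
clock: 20.6
eef_pos: [541.2, 381.2, 75.8]
tcp_rot: [-0.002, 0.004, 1.0, 0.023]
contact_force: [-6.9, -6.5, 23.0]
width: 0.1
gripper_force: 11.5
start {59: 101, 60: 1437, 61: 1942, 62: 367, 63: 90, 64: 104, 65: 97, 66: 95, 67: 117, 68: 104, 69: 108, 70: 239, 71: 968, 72: 2385, 73: 934, 74: 397, 75: 1243, 76: 1491, 77: 286, 85: 74, 86: 66, 87: 77, 88: 82, 89: 75, 90: 85, 91: 85}
```

Bottomed out (force rising, about 6 mm down). Lifting and doing a final check.

```bash
python3 -m handwheel '{"hand":[-1,-1,-1,-1,-1,-1],"linear":[[0,0,-0.05],[0,0,-0.14],[0,0,-0.3],[0,0,-0.4],[0,0,-0.5],[0,0,-0.5]],"spin":[0,0,0,0,0,0]}'
python3 k.py
python3 - <<'E'
from h import *
s=r.snapshot("top");cv2.imwrite("pics/t9.png",s["frame"])
E
```

```text
clock: 21.4
eef_pos: [543.0, 376.5, 199.6]
tcp_rot: [-0.001, 0.003, 1.0, 0.024]
contact_force: [0.2, -0.6, -0.6]
width: -0.0
gripper_force: 0.0
21.4 [543.  376.5 199.6] [ 0.2 -0.6 -0.6]
jog {59: 363, 60: 2089, 61: 2492, 62: 609, 70: 71, 71: 436, 72: 801, 73: 339, 80: 89, 81: 221, 82: 363, 83: 143}
reset {59: 117, 60: 796, 61: 986, 62: 236, 70: 80, 71: 532, 72: 1229, 73: 495, 80: 133, 81: 676, 82: 1374, 83: 579}
start {59: 92, 60: 761, 61: 973, 62: 221, 70: 89, 71: 393, 72: 814, 73: 314, 80: 150, 81: 558, 82: 1150, 83: 460}
```

View pics/t9.png

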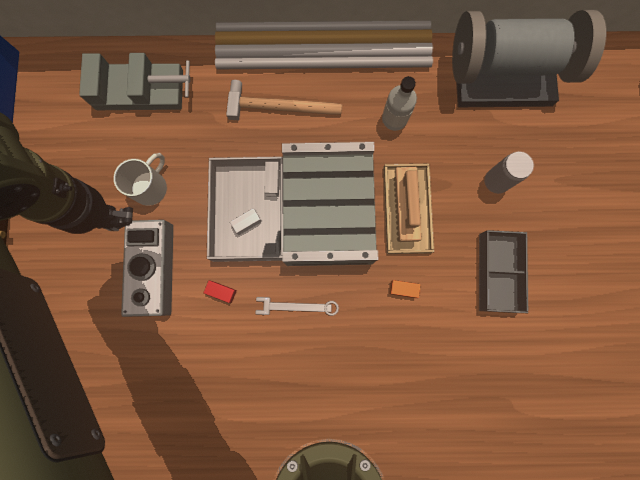

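The final view shows the bed (329,203) clear, three offcuts in the tray at (272,178), (245,221) and (272,244), and the brush in its rest at (409,200). The keys are back up and the mug, can and wrench have not moved.

```bash
python3 -c "
from bench import r
print(r.close_job())"
```

```text
the job is handed in; nothing more can be done
None
```

The job is handed in at about 21 s: the offcuts are in the tray, the brush is back in its rest, and the large round key then the oblong key were each pressed about 6 mm and came back up; the shut fingertips reached 45 N on the large round key, which breaks the 40 N limit only if that limit also covers the fingers.

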